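Extend the pantry reach hook and hold it ready

ROBOT

A 6-joint arm with a two-finger parallel gripper is mounted at the origin on the work surface. World frame = base frame: x ahead of the robot, y to its left, z up, the work surface at z = 0. Lengths are in m, angles in rad, forces in N, time in s.
With the tool pointing down it reaches from about 0.4 to 0.925 m from the base axis. Payload 3.4 kg.
Tool frame: the origin (TCP) lies on the centre line of the jaws, within the pads' length; the fingertips stand 25 mm ahead of it and the grasp point (between the pads) lies 6 mm ahead of it; z points along the fingers, y is the line along which they close (so a half turn about z gives the same grasp; the last joint's range is limited). The gripper opens to 85 mm and grips with 20 to 120 N. Pads are 22 mm wide; open, the fingers measure 114 mm over their backs; the gripper's body (76 mm by 85 mm) begins 54 mm behind the grasp point. The pads swing forward as they close: fully open they stand 13 mm farther back than shut.
Start: joints at [-1.282, 0.307, 1.506, -0, 1.328, -0.073], TCP at [0.204, -0.538, 0.256] pointing down, gripper open.
Joint ranges: [-3.12, 3.12], [-1.05, 2.28], [0.14, 2.33], [-1.42, 4.57], [0.1, 2.73], [-2.68, 2.68]. Speed limits (rad/s): [2.57, 2.57, 3.14, 3.14, 3.14, 3.14].

INTERFACE

Orientations are given as [roll, pitch, yaw] about the fixed x, y, z axes, in that order (R = Rz(yaw) Ry(pitch) Rx(roll)).
In Python, from bench import get_obs, camera, close_job gives the robot as it stands.
- The arm moves only by the tool send_rows, never from a script. Its argument "targets" is a list of rows, each an object with "grip": the opening, from 0 (shut) to 1 (fully open); "travel": the shift along the tool's x, y, z scaled (see below), a list of three; "twist": the turn about the tool's z scaled (see below). A call has 1 to 20 rows; each row shifts and turns the commanded pose from where the row before left it, along the tool's axes as they then stand; what a row does not reach is not made up. The controller multiplies each number of a shift by 30 cm and each number of a turn by 1.5 rad. A row lasts 1/12 s, in which the tool goes at most 41.7 mm and 7.16 degrees, less where a joint would pass 70% of its speed; a pose out of reach is approached as far as the arm can. A call with a number of a shift or a turn outside -1 to 1 is refused whole. A call with a gripper value outside its range is refused whole. The fingers move at their own pace and stop on an object; "force" is the grip in N (left out, the last holds). Time passes only in rows, so rows that do not move let the fingers close. It gives the time, the measured TCP pose, the force, the opening and the grip force at its end, in the units of the state.
- get_obs(): the state, without advancing time (a new reading comes with each control period).
- camera(name): name is "scene" or "top"; returns a dict with "image" (480x640x3 uint8, red, green, blue), "camera_matrix" (3x3 intrinsics, pixels), "k1" (the pictures are not rectified: a ray, as slopes to the right and down, at radius r is drawn at 1 + k1 r^2 times it, then the intrinsics apply), "rvec" (rotation vector, rad) and "tvec" (3), from world to camera coordinates, as OpenCV has them. Camera axes: x right, y down, z forward; pixel columns grow to the right and rows downward; lengths in m; the calibration is good to about 2 mm. A picture is of the moment at which its call begins. There is no depth.
- close_job(): hands the job in; it is judged then, once.
The state is a dict: "t": time; "qpos": joint angles; "qd": joint speeds; "effort": joint torques, N m; "position": TCP position; "eef_rot": TCP orientation; "wrist_force": force on the tool from outside, world axes, zero at the start; "torque": the same for the moment, N m; "grip_width": finger opening in m; "grip_force": force on a finger pad.
Only numpy, scipy, OpenCV 4.12 (cv2) and the standard library are available. Lean on these libraries where they do the work, as an engineer would, in place of code of your own. Each camera call takes 0.05 s, during which the arm holds its last target. There are 200 camera calls.

TASK

The telescopic reach hook for the top shelf lies in its rest on the pantry counter. While it lies there, squeeze the orange button in its black handgrip, pull the handgrip out past the first stop to the second stop and let the button spring back so that it locks. Then take it by its outer tube, lift it straight out of the rest and finish holding it level and still, about 10 cm above where it lay, without disturbing the jars and the tin.

Things in the scene. Friction and masses are not known exactly. Their poses are not given: they have to be found in the camera images.
- pole: Telescopic reach hook, 0.3 kg, lying level in the rest. Origin: middle of the silver square outer tube (260 mm long, 26 mm wide and high), on its axis, 70 mm above the counter. x runs along the pole to the steel hook (roughly the robot's left; hook to x = +220 mm, upturned 62 mm), z up, -y roughly away from the robot. Free tube to grip: x = -85 to +90 mm. Black cap 32 mm square at x = +130 mm.
- collars (a point): Point on the pole's axis at pole x = -105 mm, inside the first fork. Black collars 36 mm square at pole x = -98 to -90 and -130 to -112 mm stand either side of that fork (2 mm play) and keep the outer tube from sliding when the handgrip is pulled.
- grip_mid (a point): Middle of the black handgrip (80 mm long, 30 mm wide and high, on the end of the inner tube), on the pole's axis; at pole x = -185 mm when closed, -305 mm when at the second stop. The handgrip slides out along the pole's -x.
- button_face (a point): Middle of the outer face of the orange button in the handgrip's -y side (the side away from the robot), at the middle of its length: 18 mm long, 14 mm high, standing 5 mm proud. A gripper closing across the handgrip there (along pole y, 35 mm wide over the button) presses it flush with about 6 N.
- catch (a joint): How far the orange button is pressed, m: 0 out, 0.005 flush. A spring pushes it out again. The catch lets go from about 0.004 on.
- grip (a joint): How far the handgrip is pulled out, m: 0 closed, first stop 0.060, second stop 0.120 (end stop 0.122). Slides with about 3 N. Button out: locked at each of the three (2 mm play). Button held in: slides past the first stop to the end stop. Let go between stops, it clicks in at the next. A yellow band on the steel inner tube comes out of the outer tube at each stop.
- balance (a point): Point on the axis of the outer tube, at pole x = -55 mm, between the two forks: about the centre of mass when extended, a good place to lift. The tube is 26 mm wide (along pole y) here, with its underside 42 mm above the rest's board.
- rest: The rest, fixed to the counter: wooden board 290 x 100 x 15 mm with two white forks, 10 mm thick along the pole, at x = -105 and +100 mm (x as for the pole), cheeks up to 77 mm above the counter, open at the top, 3 mm wider than the tube. Origin: underside centre of the board, below the pole's origin.
- sauce: Glass sauce jar with red lid, 70 mm across, about 110 mm high, standing beyond the pole. Origin: underside centre. Leave alone.
- tin: Food tin with green label, 72 mm across, about 100 mm high, standing beyond the hook end. Origin: underside centre. Leave alone.
- spice: Spice jar with black lid and yellow label, 44 mm across, about 90 mm high, standing just past the end of the hook. Origin: underside centre. Leave alone.

How it is judged:
By the outcome, as a careful person would: the job done as asked, in the order asked, and still so for the second after the job is handed in, while the arm keeps its last pose, push and grip.
It also fails if it takes over 43 s, if anything falls off the work surface, if the arm or the gripper's body presses on something with over 40 N, if the wrist force passes 120 N, or if a joint passes its speed limit or range.

## Working session

There is one attempt and no reset: what is moved stays moved. The work goes in short steps, Python scripts to look and compute and a tool call to move; the robot and the scene stay as the last step left them, time stands still between calls to the robot, and variables do not carry over. Pictures are saved under pics/ and viewed, at most 10 in all, crops included, and the job is handed in when it is done.

Besides the shell and the picture viewer there is one more tool, called after ">>>" in YAML: its name, and indented under it one key for each argument. send_rows: Moves the arm, as the interface text tells. Its arguments: {"type":"object","properties":{"targets":{"type":"array"},"force":{"type":"number"}},"required":["targets"]}

```bash
mkdir -p pics
cat > h.py <<'E'
import numpy as np, cv2
from bench import get_obs, camera, close_job
from scipy.spatial.transform import Rotation as R
def cam(n):
    c=camera(n); c['R']=cv2.Rodrigues(np.array(c['rvec'],float))[0]; c['t']=np.array(c['tvec'],float).ravel(); c['K']=np.array(c['camera_matrix'],float); return c
def ray(c,px):
    K=c['K']; d=np.array([(px[0]-K[0,2])/K[0,0],(px[1]-K[1,2])/K[1,1]]); u=d.copy()
    for _ in range(20): u=d/(1+c['k1']*(u@u))
    v=c['R'].T@np.array([u[0],u[1],1]); return -c['R'].T@c['t'], v/np.linalg.norm(v)
def onz(c,px,z):
    o,v=ray(c,px); return o+v*(z-o[2])/v[2]
def tri(c1,p1,c2,p2):
    o1,a=ray(c1,p1);o2,b=ray(c2,p2)
    s=np.linalg.lstsq(np.c_[a,-b],o2-o1,rcond=None)[0]; A=o1+a*s[0];B=o2+b*s[1]; return (A+B)/2,np.linalg.norm(A-B)
def proj(c,P):
    q=c['R']@np.array(P)+c['t']; u=q[:2]/q[2]; u=u*(1+c['k1']*(u@u)); return c['K'][:2,:2]@u+c['K'][:2,2]
def save(c,n): cv2.imwrite(f'pics/{n}.png',c['image'][:,:,::-1])
E
python3 - <<'E'
from h import *
for n in('top','scene'):
    c=cam(n); save(c,n+'0'); print(n,c['k1'],-c['R'].T@c['t'])
o=get_obs(); print(o)
E
```

```text
top -0.01950577482900295 [0.48574924 0.12966356 1.05058674]
scene -0.10292485619782962 [1.02785582 0.49624874 0.92782916]
{'t': 0.1, 'qpos': array([-1.28253160e+00,  3.07533354e-01,  1.50754469e+00,  5.83398991e-06,
        1.32840593e+00, -7.34950274e-02]), 'qd': array([ 0.00044304, -0.00280671, -0.00375528, -0.00037009,  0.00094466,
        0.0004016 ]), 'effort': array([ 9.87553881e-05, -4.58531106e+01, -2.52608621e+01, -1.42035442e-04,
        5.59158507e-03, -5.48854082e-07]), 'position': array([ 0.20332042, -0.53723217,  0.25545224]), 'eef_rot': array([-3.13970685e+00, -1.44523133e-04,  3.61758210e-01]), 'wrist_force': array([-0.15379729, -0.71993902, -1.05620391]), 'torque': array([ 0.01143752,  0.0464154 , -0.01800415]), 'grip_force': 0.0, 'grip_width': 0.08509727448096562}
```

View pics/top0.png

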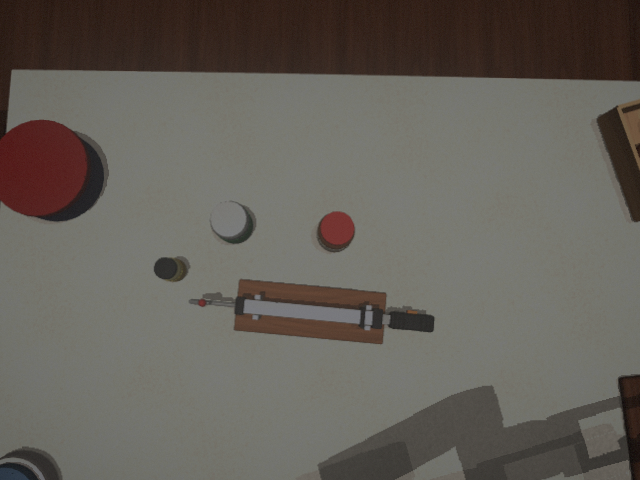

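View pics/scene0.png

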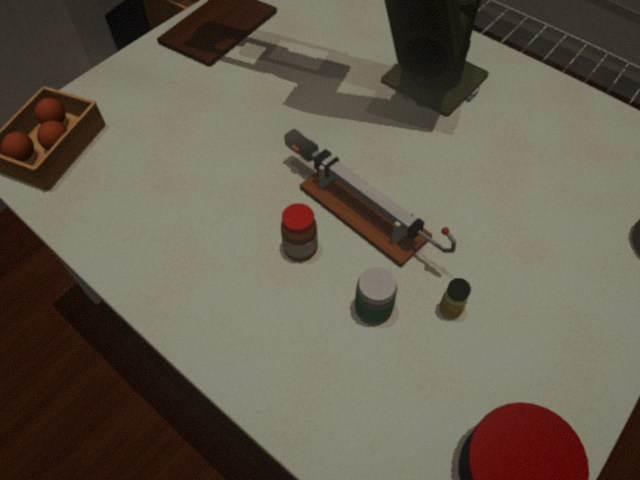

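Top view: the pole runs from the hook at (190,302) to the handgrip end at (434,323), the button is at (411,311), and the jars are above. The scene view shows the same layout from the far side, with the handgrip at (298,143).

Run:
```python
from h import *
c=cam('top'); im=c['image']; hsv=cv2.cvtColor(im,cv2.COLOR_RGB2HSV)
def comp(m,near):
    n,l,s,ce=cv2.connectedComponentsWithStats(m.astype(np.uint8)); 
    i=min((i for i in range(1,n) if s[i,4]>8),key=lambda i:np.hypot(*(ce[i]-near))); return l==i
def rect(m): 
    p=np.argwhere(m)[:,::-1].astype(np.float32); return cv2.minAreaRect(p),len(p)
roi=np.zeros(im.shape[:2],bool); roi[270:350,180:445]=1
i16=im.astype(int)
silver=roi&(i16[...,2]>i16[...,1]+3)&(i16.min(2)>100)
black=roi&(i16.max(2)<45)
wood=roi&(i16[...,0]>i16[...,2]+25)&(i16[...,0]>50)
for n,m,near,z in(('silver',silver,(308,312),.083),('hand',black,(413,322),.085)):
    k=comp(m,near); r,N=rect(k); b=cv2.boxPoints(r); P=np.array([onz(c,p,z) for p in b])
    e=[np.linalg.norm(P[i]-P[(i+1)%4]) for i in range(2)]; 
    j=int(np.argmax(e)); d=P[(j+1)%4]-P[j]; 
    print(n,N,b.round(1).tolist(),P.mean(0).round(4),np.round(e,4),np.degrees(np.arctan2(d[1],d[0])).round(2))
w=cv2.findContours(wood.astype(np.uint8),0,2)[0]; w=np.concatenate([x for x in w if cv2.contourArea(x)>60]); r=cv2.minAreaRect(w); b=cv2.boxPoints(r);P=np.array([onz(c,p,.015) for p in b])
print('board',b.round(1).tolist(),P.round(4).tolist(),P.mean(0).round(4))
o=roi&(hsv[...,0]<18)&(hsv[...,1]>150)&(i16[...,0]>80); q=np.argwhere(o)[:,::-1]; q=q[q[:,0]>395]; print('button px',len(q),q.mean(0),onz(c,q.mean(0),.07))
s=cam('scene');j=s['image'].astype(int);
o=(j[...,0]>120)&(j[...,0]>j[...,2]+50); o[:130]=0;o[165:]=0; o[:,:280]=0;o[:,320:]=0; q2=np.argwhere(o)[:,::-1]; print(len(q2),q2.mean(0) if len(q2) else '')
if len(q2): print(tri(c,q.mean(0),s,q2.mean(0)), onz(s,q2.mean(0),.07))
big=np.hstack([cv2.resize(im[270:350,180:445],None,fx=3,fy=3,interpolation=2)]); sc=cv2.resize(s['image'][120:280,270:470],None,fx=3.2,fy=2.1,interpolation=2)
big=cv2.copyMakeBorder(big,0,336,0,5,0)[:576]; big[240:576,:640]=sc; cv2.imwrite('pics/c1.png',big[:,:,::-1])
```

```text
silver 822 [[243.5, 311.8999938964844], [244.6999969482422, 299.6000061035156], [359.70001220703125, 310.20001220703125], [358.6000061035156, 322.5]] [0.4617 0.1363 0.083 ] [0.0222 0.2099] -94.44
hand 74 [[413.0, 314.0], [433.0, 314.0], [433.0, 326.0], [413.0, 326.0]] [ 0.4486 -0.084   0.085 ] [0.0365 0.0216] -89.27
board [[234.0, 329.5], [238.8000030517578, 278.70001220703125], [386.6000061035156, 292.79998779296875], [381.79998779296875, 343.6000061035156]] [[0.4228, 0.2669, 0.015], [0.5208, 0.2604, 0.015], [0.4976, -0.0285, 0.015], [0.3997, -0.0191, 0.015]] [0.4602 0.1199 0.015 ]
button px 0 [nan nan] [nan nan nan]
4 [294.5 147. ]
 ** On entry to DLASCL parameter number  4 had an illegal value
 ** On entry to DLASCL parameter number  4 had an illegal value
 ** On entry to DLASCL parameter number  4 had an illegal value
 ** On entry to DLASCL parameter number  4 had an illegal value
 ** On entry to DLASCL parameter number  5 had an illegal value
 ** On entry to DLASCL parameter number  4 had an illegal value<stdin>:20: RuntimeWarning: Mean of empty slice.
  ret = um.true_divide(
<stdin>:23: RuntimeWarning: Mean of empty slice.
Traceback (most recent call last):
  File "h.py", line 14, in tri
    s=np.linalg.lstsq(np.c_[a,-b],o2-o1,rcond=None)[0]; A=o1+a*s[0];B=o2+b*s[1]; return (A+B)/2,np.linalg.norm(A-B)
      ~~~~~~~~~~~~~~~^^^^^^^^^^^^^^^^^^^^^^^^^^^^^^
numpy.linalg.LinAlgError: SVD did not converge in Linear Least Squares
```

```bash
cat >> h.py <<'E'
O=np.array([.4605,.120,.07]); yaw=np.radians(85.5); ux=np.array([np.cos(yaw),np.sin(yaw),0]); uy=np.array([-np.sin(yaw),np.cos(yaw),0]); uz=np.array([0,0,1.])
def W(x,y=0,z=0): return O+x*ux+y*uy+z*uz
def need(P,yw=yaw):  # travel units (tool axes after twist) and twist units to bring TCP to P
    o=get_obs(); y0=o['eef_rot'][2]; d=np.array(P)-o['position']
    Rt=R.from_euler('xyz',[np.pi,0,yw]).as_matrix(); print('pos',o['position'].round(4),'rot',o['eef_rot'].round(4),'twist',round((y0-yw)/1.5,4),'travel',(Rt.T@d/.3).round(4),'F',o['wrist_force'].round(1),'t',o['t'],'w',round(o['grip_width'],4))
E
python3 - <<'E'
from h import *
c=cam('top'); s=cam('scene')
def dots(c,pts,x0,y0,w,h,f):
    b=cv2.resize(c['image'][y0:y0+h,x0:x0+w],None,fx=f,fy=f,interpolation=2).copy()
    for p in pts:
        q=(proj(c,p)-[x0,y0]+.5)*f; cv2.circle(b,tuple(int(v) for v in q),2,(0,255,0),-1)
    return b
pts=[W(x,y,.015) for x in(-.145,-.225) for y in(-.015,.015)]+[W(-.185,-.02,0)]+[W(x,y,.013) for x in(-.09,.114) for y in(-.013,.013)]+[W(.22)]+[W(x,y,.018) for x in(-.13,-.112) for y in(-.018,.018)]
a=dots(c,pts,180,270,265,80,3); b=dots(s,pts,270,120,200,145,2.4)
I=np.zeros((600,800,3),np.uint8); I[:a.shape[0],:a.shape[1]]=a; I[245:245+b.shape[0],:b.shape[1]]=b; cv2.imwrite('pics/c1.png',I[:,:,::-1])
need(W(-.185)*[1,1,0]+[0,0,.2])
E
```

```text
pos [ 0.2034 -0.5376  0.256 ] rot [-3.1409 -0.      0.3618] twist -0.7537 travel [1.6358 0.6823 0.1866] F [-0.7  0.2 -0.3] t 0.3 w 0.0854
```

View pics/c1.png

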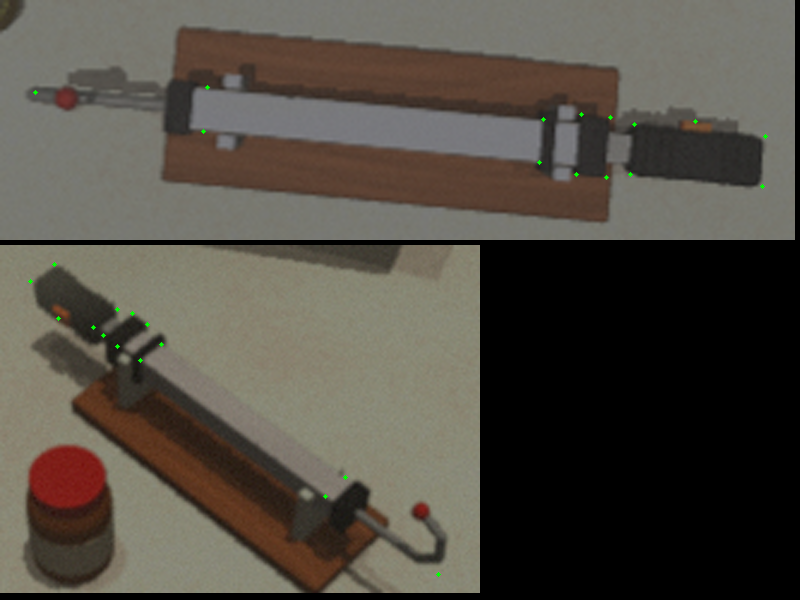

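The crop shows the predicted outline (green) on the collars, handgrip and button to within 1–2 mm in the top view: handgrip ends at (631,150) and (763,161), button at (696,124). I'm using this pose.

>>> send_rows:
  targets:
    - {"grip": 1,"travel": [0,0,0],"twist": -0.0754}
    - {"grip": 1,"travel": [0,0,0],"twist": -0.0754}
    - {"grip": 1,"travel": [0,0,0],"twist": -0.0754}
    - {"grip": 1,"travel": [0,0,0],"twist": -0.0754}
    - {"grip": 1,"travel": [0,0,0],"twist": -0.0754}
    - {"grip": 1,"travel": [0,0,0],"twist": -0.0754}
    - {"grip": 1,"travel": [0,0,0],"twist": -0.0754}
    - {"grip": 1,"travel": [0,0,0],"twist": -0.0754}
    - {"grip": 1,"travel": [0,0,0],"twist": -0.0754}
    - {"grip": 1,"travel": [0,0,0],"twist": -0.0754}
  force: 30

```text
t: 1.13
position: [0.2035, -0.5377, 0.2562]
eef_rot: [-3.141, -0.0, 1.498]
wrist_force: [-0.3, 0.2, -0.1]
grip_width: 0.0854
grip_force: 0.0
```

>>> send_rows:
  targets:
    - {"grip": 1,"travel": [0.06,0.097,0],"twist": 0}
    - {"grip": 1,"travel": [0.06,0.097,0],"twist": 0}
    - {"grip": 1,"travel": [0.06,0.097,0],"twist": 0}
    - {"grip": 1,"travel": [0.06,0.097,0],"twist": 0}
    - {"grip": 1,"travel": [0.06,0.097,0],"twist": 0}
    - {"grip": 1,"travel": [0.06,0.097,0],"twist": 0}
    - {"grip": 1,"travel": [0.06,0.097,0],"twist": 0}
    - {"grip": 1,"travel": [0.12,0,0],"twist": 0}
    - {"grip": 1,"travel": [0.12,0,0],"twist": 0}
    - {"grip": 1,"travel": [0.12,0,0],"twist": 0}
    - {"grip": 1,"travel": [0.12,0,0],"twist": 0}
    - {"grip": 1,"travel": [0.12,0,0],"twist": 0}
    - {"grip": 1,"travel": [0.12,0,0],"twist": 0}
    - {"grip": 1,"travel": [0.12,0,0],"twist": 0}
    - {"grip": 1,"travel": [0.12,0,0],"twist": 0}
    - {"grip": 1,"travel": [0.12,0,0],"twist": 0}
    - {"grip": 1,"travel": [0.12,0,0],"twist": 0}
    - {"grip": 1,"travel": [0,0,0],"twist": 0}
    - {"grip": 1,"travel": [0,0,0],"twist": 0}

```text
t: 2.72
position: [0.4444, -0.0674, 0.2565]
eef_rot: [3.141, 0.0, 1.497]
wrist_force: [-0.3, -0.8, -0.5]
grip_width: 0.0854
grip_force: 0.0
```

```bash
sed -i 's/O=np.array(\[.4605,.120/O=np.array([.4605,.121/' h.py
python3 - <<'E'
from h import *
need(W(-.185)*[1,1,0]+[0,0,.076])
E
```

```text
pos [ 0.4444 -0.0674  0.2565] rot [3.1414e+00 1.0000e-04 1.4973e+00] twist 0.0033 travel [0.0135 0.0044 0.6015] F [-0.3 -0.8 -0.5] t 2.7167 w 0.0854
```

>>> send_rows:
  targets:
    - {"grip": 1,"travel": [0.0135,0.0044,0],"twist": 0.0033}
    - {"grip": 1,"travel": [0,0,0.08],"twist": 0}
    - {"grip": 1,"travel": [0,0,0.08],"twist": 0}
    - {"grip": 1,"travel": [0,0,0.08],"twist": 0}
    - {"grip": 1,"travel": [0,0,0.08],"twist": 0}
    - {"grip": 1,"travel": [0,0,0.08],"twist": 0}
    - {"grip": 1,"travel": [0,0,0.08],"twist": 0}
    - {"grip": 1,"travel": [0,0,0.07],"twist": 0}
    - {"grip": 1,"travel": [0,0,0.05],"twist": 0}
    - {"grip": 1,"travel": [0,0,0],"twist": 0}
    - {"grip": 1,"travel": [0,0,0],"twist": 0}

```text
t: 3.63
position: [0.4458, -0.0663, 0.0757]
eef_rot: [-3.139, -0.0, 1.486]
wrist_force: [0.8, 0.3, 0.3]
grip_width: 0.0852
grip_force: 0.0
```

Run:
```python
from h import *
need(W(-.185)*[1,1,0]+[0,0,.076])
c=cam('top'); s=cam('scene')
a=cv2.resize(c['image'][260:360,350:470],None,fx=3.3,fy=3.3,interpolation=2);b=cv2.resize(s['image'][80:200,240:360],None,fx=3.3,fy=3.3,interpolation=2)
I=np.zeros((400,800,3),np.uint8); I[:a.shape[0],:396]=a; I[:b.shape[0],400:796]=b; cv2.imwrite('pics/c2.png',I[:,:,::-1])
```

```text
pos [ 0.4458 -0.0663  0.0757] rot [-3.1395e+00 -2.0000e-04  1.4855e+00] twist -0.0045 travel [ 0.0096 -0.0001 -0.0011] F [0.8 0.3 0.3] t 3.6333 w 0.0852
```

View pics/c2.png

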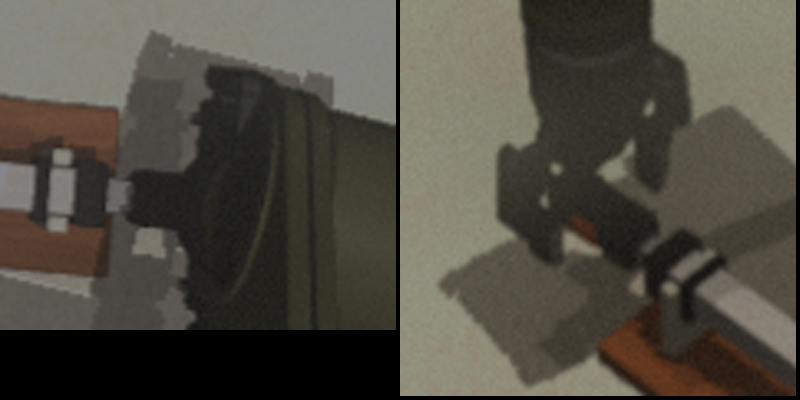

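The fingers straddle the handgrip, with the orange button visible between them in the scene crop at (583,232). I'll trim the position and squeeze.

>>> send_rows:
  targets:
    - {"grip": 1,"travel": [0.009,0,0],"twist": 0}
    - {"grip": 0.6,"travel": [0,0,0],"twist": 0}
    - {"grip": 0.3,"travel": [0,0,0],"twist": 0}
    - {"grip": 0.2,"travel": [0,0,0],"twist": 0}
    - {"grip": 0.2,"travel": [0,0,0],"twist": 0}
    - {"grip": 0.2,"travel": [0,0,0],"twist": 0}
    - {"grip": 0.2,"travel": [0,0,0],"twist": 0}
    - {"grip": 0.2,"travel": [0,0,0],"twist": 0}
    - {"grip": 0.2,"travel": [0,0,0],"twist": 0}
    - {"grip": 0.2,"travel": [0,0,0],"twist": 0}
  force: 30

```text
t: 4.57
position: [0.4462, -0.0625, 0.0765]
eef_rot: [-3.141, -0.0, 1.488]
wrist_force: [-1.5, -0.3, 6.4]
grip_width: 0.0295
grip_force: 36.3
```

>>> send_rows:
  targets:
    - {"grip": 0.2,"travel": [-0.01,0,0],"twist": 0}
    - {"grip": 0.2,"travel": [-0.02,0,0],"twist": 0}
    - {"grip": 0.2,"travel": [-0.02,0,0],"twist": 0}
    - {"grip": 0.2,"travel": [-0.02,0,0],"twist": 0}
    - {"grip": 0.2,"travel": [0,0,0],"twist": 0}

```text
t: 4.98
position: [0.4444, -0.0847, 0.0763]
eef_rot: [-3.141, 0.001, 1.487]
wrist_force: [-1.9, -1.9, 4.9]
grip_width: 0.0295
grip_force: 36.3
```

>>> send_rows:
  targets:
    - {"grip": 0.2,"travel": [-0.03,0,0],"twist": 0}
    - {"grip": 0.2,"travel": [-0.03,0,0],"twist": 0}
    - {"grip": 0.2,"travel": [-0.03,0,0],"twist": 0}
    - {"grip": 0.2,"travel": [-0.03,0,0],"twist": 0}
    - {"grip": 0.2,"travel": [-0.03,0,0],"twist": 0}
    - {"grip": 0.2,"travel": [-0.03,0,0],"twist": 0}
    - {"grip": 0.2,"travel": [-0.03,0,0],"twist": 0}
    - {"grip": 0.2,"travel": [-0.03,0,0],"twist": 0}
    - {"grip": 0.2,"travel": [-0.03,0,0],"twist": 0}
    - {"grip": 0.2,"travel": [-0.03,0,0],"twist": 0}
    - {"grip": 0.2,"travel": [0,0,0],"twist": 0}

```text
t: 5.9
position: [0.4374, -0.1754, 0.0764]
eef_rot: [3.141, 0.002, 1.488]
wrist_force: [-0.2, -1.3, 0.9]
grip_width: 0.0296
grip_force: 35.7
```

Run:
```python
from h import *
need(W(-.305)*[1,1,0]+[0,0,.076])
c=cam('top'); s=cam('scene')
a=cv2.resize(c['image'][260:360,330:450],None,fx=3.3,fy=3.3,interpolation=2);b=cv2.resize(s['image'][80:200,240:360],None,fx=3.3,fy=3.3,interpolation=2)
I=np.zeros((400,800,3),np.uint8); I[:a.shape[0],:396]=a; I[:b.shape[0],400:796]=b; cv2.imwrite('pics/c3.png',I[:,:,::-1])
```

```text
pos [ 0.4374 -0.1754  0.0764] rot [3.1410e+00 1.8000e-03 1.4876e+00] twist -0.0031 travel [-0.0256 -0.0006  0.0012] F [-0.2 -1.3  0.9] t 5.9 w 0.0296
```

View pics/c3.png

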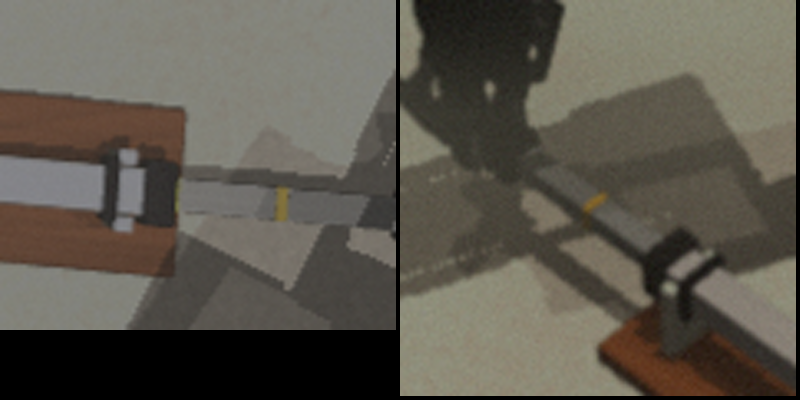

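The handgrip is out about 113 mm. The first yellow band is at (282,205) and the second is just emerging at (178,197). I'll creep on to the end stop.

>>> send_rows:
  targets:
    - {"grip": 0.2,"travel": [-0.008,0,0],"twist": 0}
    - {"grip": 0.2,"travel": [-0.008,0,0],"twist": 0}
    - {"grip": 0.2,"travel": [-0.004,0,0],"twist": 0}
    - {"grip": 0.2,"travel": [0,0,0],"twist": 0}

```text
t: 6.33
position: [0.4365, -0.1789, 0.0762]
eef_rot: [-3.141, -0.0, 1.488]
wrist_force: [1.5, 1.9, -0.6]
grip_width: 0.0295
grip_force: 35.5
```

>>> send_rows:
  targets:
    - {"grip": 0.2,"travel": [-0.004,0,0],"twist": 0}
    - {"grip": 0.2,"travel": [0,0,0],"twist": 0}

```text
t: 6.5
position: [0.4364, -0.1801, 0.0763]
eef_rot: [-3.141, -0.0, 1.488]
wrist_force: [0.0, 2.8, 0.4]
grip_width: 0.0297
grip_force: 35.5
```

>>> send_rows:
  targets:
    - {"grip": 0.2,"travel": [-0.004,0,0],"twist": 0}
    - {"grip": 0.2,"travel": [0,0,0],"twist": 0}

```text
t: 6.67
position: [0.4363, -0.1815, 0.0763]
eef_rot: [-3.141, -0.0, 1.488]
wrist_force: [0.7, 2.7, 0.2]
grip_width: 0.0295
grip_force: 35.5
```

>>> send_rows:
  targets:
    - {"grip": 0.2,"travel": [-0.004,0,0],"twist": 0}
    - {"grip": 0.2,"travel": [0,0,0],"twist": 0}

```text
t: 6.83
position: [0.4363, -0.1828, 0.0763]
eef_rot: [-3.141, 0.0, 1.488]
wrist_force: [0.5, 1.2, 0.0]
grip_width: 0.0299
grip_force: 35.5
```

>>> send_rows:
  targets:
    - {"grip": 0.2,"travel": [-0.004,0,0],"twist": 0}
    - {"grip": 0.2,"travel": [0,0,0],"twist": 0}

```text
t: 7.0
position: [0.4361, -0.184, 0.0763]
eef_rot: [-3.141, 0.0, 1.488]
wrist_force: [-0.1, 2.4, 0.1]
grip_width: 0.0294
grip_force: 35.5
```

>>> send_rows:
  targets:
    - {"grip": 0.2,"travel": [-0.003,0,0],"twist": 0}
    - {"grip": 0.2,"travel": [0,0,0],"twist": 0}

```text
t: 7.17
position: [0.4361, -0.1849, 0.0763]
eef_rot: [-3.142, 0.0, 1.488]
wrist_force: [0.7, 2.1, 0.0]
grip_width: 0.0293
grip_force: 35.5
```

>>> send_rows:
  targets:
    - {"grip": 0.2,"travel": [-0.003,0,0],"twist": 0}
    - {"grip": 0.2,"travel": [0,0,0],"twist": 0}

```text
t: 7.33
position: [0.436, -0.1858, 0.0763]
eef_rot: [-3.142, 0.0, 1.488]
wrist_force: [0.2, 1.8, 1.0]
grip_width: 0.0297
grip_force: 35.5
```

>>> send_rows:
  targets:
    - {"grip": 0.2,"travel": [-0.003,0,0],"twist": 0}
    - {"grip": 0.2,"travel": [0,0,0],"twist": 0}

```text
t: 7.5
position: [0.4358, -0.1862, 0.0762]
eef_rot: [-3.141, -0.001, 1.487]
wrist_force: [0.9, 4.4, 0.6]
grip_width: 0.0296
grip_force: 35.5
```

Run:
```python
from h import *
need(W(-.305)*[1,1,0]+[0,0,.076])
c=cam('top'); s=cam('scene')
a=cv2.resize(c['image'][290:340,340:405],None,fx=6,fy=6,interpolation=2);b=cv2.resize(s['image'][100:200,240:340],None,fx=4,fy=4,interpolation=2)
I=np.zeros((400,800,3),np.uint8); I[:a.shape[0],:390]=a; I[:b.shape[0],400:]=b; cv2.imwrite('pics/c4.png',I[:,:,::-1])
```

```text
pos [ 0.4358 -0.1862  0.0762] rot [-3.1412e+00 -9.0000e-04  1.4873e+00] twist -0.0033 travel [0.0107 0.0017 0.0007] F [0.9 4.4 0.6] t 7.5 w 0.0296
```

View pics/c4.png

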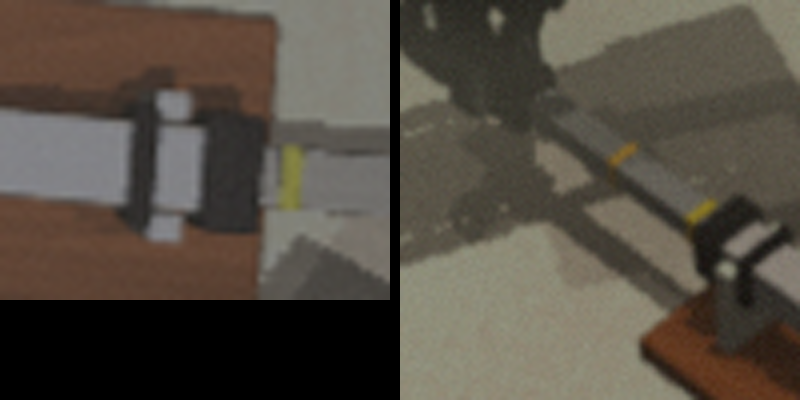

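The second band is now fully clear of the outer tube (top crop at (292,178)) and the force is starting to rise. One more nudge should confirm the end stop.

>>> send_rows:
  targets:
    - {"grip": 0.2,"travel": [-0.003,0,0],"twist": 0}
    - {"grip": 0.2,"travel": [0,0,0],"twist": 0}

```text
t: 7.77
position: [0.4355, -0.1863, 0.0761]
eef_rot: [-3.141, -0.002, 1.487]
wrist_force: [1.9, 7.1, -0.9]
grip_width: 0.0294
grip_force: 35.4
```

>>> send_rows:
  targets:
    - {"grip": 0.2,"travel": [0.006,0,0],"twist": 0}
    - {"grip": 0.2,"travel": [0,0,0],"twist": 0}
    - {"grip": 0.5,"travel": [0,0,0],"twist": 0}
    - {"grip": 0.7,"travel": [0,0,0],"twist": 0}
    - {"grip": 1,"travel": [0,0,0],"twist": 0}
    - {"grip": 1,"travel": [0,0,0],"twist": 0}
    - {"grip": 1,"travel": [0,0,0],"twist": 0}
    - {"grip": 1,"travel": [0,0,0],"twist": 0}
    - {"grip": 1,"travel": [0,0,0],"twist": 0}

```text
t: 8.52
position: [0.4361, -0.1858, 0.0763]
eef_rot: [3.142, 0.0, 1.488]
wrist_force: [0.3, 0.3, -0.2]
grip_width: 0.0854
grip_force: 0.0
```

>>> send_rows:
  targets:
    - {"grip": 1,"travel": [0,0,-0.05],"twist": 0}
    - {"grip": 1,"travel": [0,0,-0.08],"twist": 0}
    - {"grip": 1,"travel": [0,0,-0.08],"twist": 0}
    - {"grip": 1,"travel": [0,0,-0.08],"twist": 0}
    - {"grip": 1,"travel": [0,0,-0.08],"twist": 0}
    - {"grip": 1,"travel": [0,0,-0.08],"twist": 0}
    - {"grip": 1,"travel": [0.1,0,0],"twist": 0}
    - {"grip": 1,"travel": [0.1,0,0],"twist": 0}
    - {"grip": 1,"travel": [0.1,0,0],"twist": 0}
    - {"grip": 1,"travel": [0.1,0,0],"twist": 0}
    - {"grip": 1,"travel": [0.1,0,0],"twist": 0}
    - {"grip": 1,"travel": [0.1,0,0],"twist": 0}
    - {"grip": 1,"travel": [0.1,0,0],"twist": 0}
    - {"grip": 1,"travel": [0.1,0,0],"twist": 0}
    - {"grip": 1,"travel": [0,0,0],"twist": 0}
    - {"grip": 1,"travel": [0,0,0],"twist": 0}

```text
t: 9.85
position: [0.4558, 0.0548, 0.2112]
eef_rot: [-3.141, 0.0, 1.491]
wrist_force: [-0.4, -1.0, 0.8]
grip_width: 0.0856
grip_force: 0.0
```

Run:
```python
from h import *
need(W(-.055)*[1,1,0]+[0,0,.076])
c=cam('top'); s=cam('scene'); save(c,'top5'); save(s,'scene5')
I=np.zeros((600,800,3),np.uint8); a=cv2.resize(c['image'][260:360,340:500],None,fx=5,fy=3,interpolation=2); I[:300]=a
a=cv2.resize(s['image'][80:200,200:360],None,fx=3.3,fy=2.5,interpolation=2); I[300:300+a.shape[0],:a.shape[1]]=a
cv2.imwrite('pics/c5.png',I[:,:,::-1])
```

```text
pos [0.4558 0.0548 0.2112] rot [-3.1414e+00  2.0000e-04  1.4915e+00] twist -0.0005 travel [ 0.038  -0.0015  0.4508] F [-0.4 -1.   0.8] t 9.85 w 0.0856
```

View pics/c5.png

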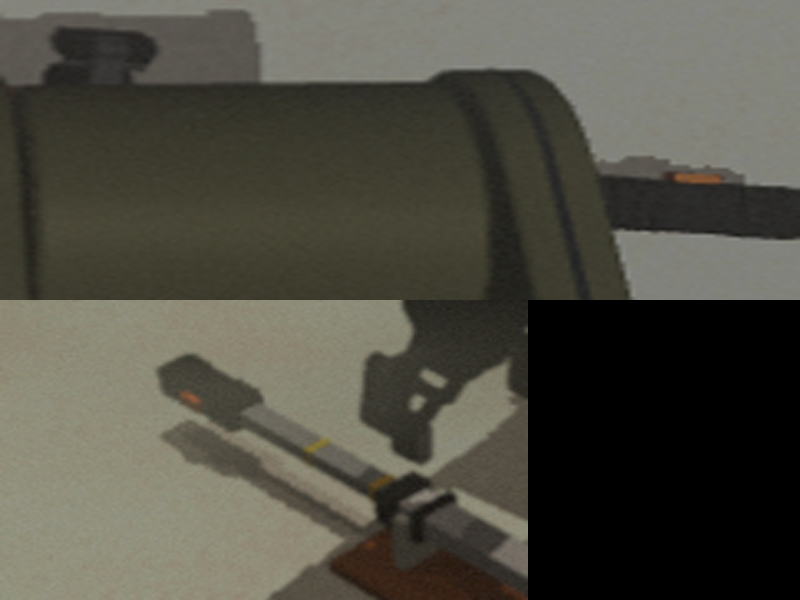

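The orange button stands proud again in both views (top crop (695,178), scene crop (190,400)) and both yellow bands are out, so it is locked at the second stop. Next is the outer tube at the balance point.

>>> send_rows:
  targets:
    - {"grip": 1,"travel": [0.032,-0.0015,0],"twist": 0}
    - {"grip": 1,"travel": [0,0,0.08],"twist": 0}
    - {"grip": 1,"travel": [0,0,0.08],"twist": 0}
    - {"grip": 1,"travel": [0,0,0.08],"twist": 0}
    - {"grip": 1,"travel": [0,0,0.08],"twist": 0}
    - {"grip": 1,"travel": [0,0,0.07],"twist": 0}
    - {"grip": 1,"travel": [0,0,0.04],"twist": 0}
    - {"grip": 1,"travel": [0,0,0.02],"twist": 0}
    - {"grip": 1,"travel": [0,0,0],"twist": 0}
    - {"grip": 0.6,"travel": [0,0,0],"twist": 0}
    - {"grip": 0.3,"travel": [0,0,0],"twist": 0}
    - {"grip": 0.1,"travel": [0,0,0],"twist": 0}
    - {"grip": 0.1,"travel": [0,0,0],"twist": 0}
    - {"grip": 0.1,"travel": [0,0,0],"twist": 0}
    - {"grip": 0.1,"travel": [0,0,0],"twist": 0}
    - {"grip": 0.1,"travel": [0,0,0],"twist": 0}
    - {"grip": 0.1,"travel": [0,0,0],"twist": 0}
    - {"grip": 0.1,"travel": [0,0,0],"twist": 0}
  force: 60

```text
t: 11.45
position: [0.4567, 0.0631, 0.0771]
eef_rot: [3.14, -0.0, 1.488]
wrist_force: [-0.9, -1.2, 7.3]
grip_width: 0.0252
grip_force: 59.6
```

>>> send_rows:
  targets:
    - {"grip": 0.1,"travel": [0,0,-0.01],"twist": 0}
    - {"grip": 0.1,"travel": [0,0,-0.02],"twist": 0}
    - {"grip": 0.1,"travel": [0,0,-0.03],"twist": 0}
    - {"grip": 0.1,"travel": [0,0,-0.03],"twist": 0}
    - {"grip": 0.1,"travel": [0,0,-0.03],"twist": 0}
    - {"grip": 0.1,"travel": [0,0,-0.03],"twist": 0}
    - {"grip": 0.1,"travel": [0,0,-0.03],"twist": 0}
    - {"grip": 0.1,"travel": [0,0,-0.03],"twist": 0}
    - {"grip": 0.1,"travel": [0,0,-0.03],"twist": 0}
    - {"grip": 0.1,"travel": [0,0,-0.03],"twist": 0}
    - {"grip": 0.1,"travel": [0,0,-0.03],"twist": 0}
    - {"grip": 0.1,"travel": [0,0,-0.02],"twist": 0}
    - {"grip": 0.1,"travel": [0,0,-0.01],"twist": 0}
    - {"grip": 0.1,"travel": [0,0,0],"twist": 0}
    - {"grip": 0.1,"travel": [0,0,0],"twist": 0}
    - {"grip": 0.1,"travel": [0,0,0],"twist": 0}
    - {"grip": 0.1,"travel": [0,0,0],"twist": 0}
    - {"grip": 0.1,"travel": [0,0,0],"twist": 0}

```text
t: 12.95
position: [0.4559, 0.0631, 0.1748]
eef_rot: [-3.14, 0.0, 1.488]
wrist_force: [0.6, -0.6, -2.3]
grip_width: 0.0253
grip_force: 59.0
```

Run:
```python
from h import *
need(W(-.055)*[1,1,0]+[0,0,.176])
s=cam('scene'); save(s,'scene6'); print(get_obs()['torque'])
```

```text
pos [0.4559 0.0631 0.1748] rot [-3.1404e+00  1.0000e-04  1.4879e+00] twist -0.0029 travel [ 0.0104 -0.     -0.004 ] F [ 0.6 -0.6 -2.3] t 12.95 w 0.0253
[0.06466528 0.02374567 0.01497415]
```

View pics/scene6.png

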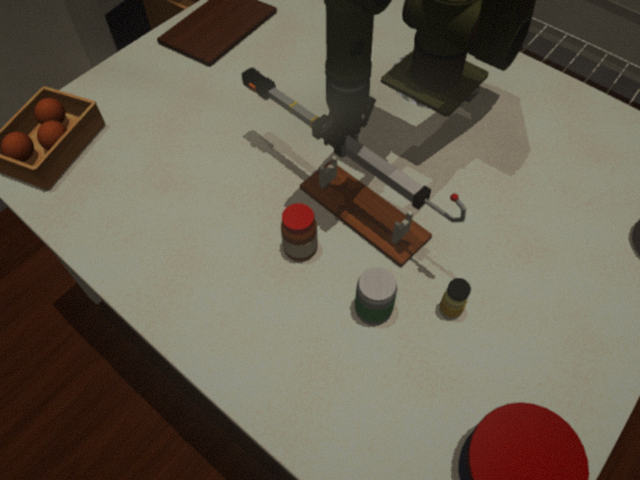

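The pole hangs clear of the rest, from the handgrip at (257,80) to the hook at (460,212), with the jars and tin unmoved. Before handing in I'll check that it is level.

Run:
```python
from h import *
s=cam('scene'); c=cam('top')
for a,b in (((-.307,-.02,.098),'button'),((.22,0,.098),'hook')): print(b,proj(s,W(*a)).round(1),proj(c,W(*a)).round(1))
j=s['image'].astype(int); o=(j[...,0]>90)&(j[...,0]>j[...,2]+40); o[:65]=0;o[110:]=0;o[:,:235]=0;o[:,275:]=0; q=np.argwhere(o)[:,::-1]; p=q.mean(0); print('button seen',len(q),p)
i=c['image'].astype(int); o=(i[...,0]>90)&(i[...,0]>i[...,2]+40); o[:290]=0;o[345:]=0;o[:,:440]=0; q=np.argwhere(o)[:,::-1]
if len(q): print(len(q),q.mean(0),tri(c,q.mean(0),s,p))
def red(im,x0,x1,y0,y1):
    m=im.astype(int)[y0:y1,x0:x1]; m=(m[...,0]>90)&(m[...,0]>m[...,1]+50); q=np.argwhere(m)[:,::-1]; return q.mean(0)+[x0,y0],len(q)
r1=red(c['image'],170,225,280,320); r2=red(s['image'],440,475,185,210); print('red tip',r1,r2,tri(c,r1[0],s,r2[0]))
t0=cv2.imread('pics/top0.png')[:,:,::-1]; s0=cv2.imread('pics/scene0.png')[:,:,::-1]
r1=red(t0,170,225,280,320); r2=red(s0,435,460,222,240); print('red tip at start',tri(c,r1[0],s,r2[0]))
```

```text
button [251.3  88.8] [495.4 318.1]
hook [463.6 227.2] [178.2 300.8]
button seen 19 [251.78947368  84.94736842]
32 [498.625  320.3125] (array([ 0.45264536, -0.18883758,  0.17481577]), np.float64(0.0015233597816861522))
red tip (array([190.27586207, 302.4137931 ]), 29) (array([454.59259259, 196.07407407]), 27) (array([0.47598056, 0.30775933, 0.22620789]), np.float64(0.000168409627465592))
red tip at start (array([0.47480194, 0.30978627, 0.1287549 ]), np.float64(0.0004303366836353205))
```

```bash
python3 -c "
from bench import *
print(close_job())"
```

```text
the job is handed in; nothing more can be done
None
```

The reach hook is pulled out to the second stop with the button sprung back, so it should be locked (I didn't tug it to test), and the arm is holding it level about 98 mm above the rest; the jars and tin were not touched, and the job is handed in at about 13 s.

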